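# Feed a wood blank along the jig fence with a push stick

### The job

Load the drilling jig: pick up the notched push stick by its handle and with it press the wood blank flat against the fence rail, then feed it along the fence and under the drill bridge until it is fully home against the head of the stop screw, keeping it flat against the fence the whole way. Press it into the corner of stop and fence with about 10 N for half a second, never with more than about 20 N on the fence or the stop and never touching the blank with the hand; then draw the stick back without dragging the blank and stand it on the bench again, off the jig. Leave the other things alone.

Things in the scene. Friction and masses are not known exactly. Their poses are not given: they have to be found in the camera images.
- jig: Drilling jig fixed to the bench: grey board, x -75 to 65, y -205 to 195 mm, 12 mm thick. Origin: underside of the board, on the bench; +y is the feed direction, +x the fence side. An aluminium bridge crosses it at y 45 to 105 mm, underside 40, top 50 mm (bushes 56) above the bench; below it the way is free from its outer leg (x -35 mm) to the fence face (x 30 mm).
- fence: Aluminium fence rail of the jig, 20 mm thick, 390 mm long, 16 mm high (its screw heads 2.5 mm more), on the board. Origin: on the guiding face at board level (12 mm above the bench), x = 30 mm and y = 0 in the jig's frame; same axes as the jig: the face is the plane x = 0 and looks to -x, and the rail runs along y from -200 to 190 mm.
- stop: Steel stop bracket on the board at the end of the fence, fixed, 40 x 34 x 24 mm. Origin: at board level under its front face, x 9, y 160 mm in the jig frame; same axes. A stop screw with a flat round head, 16 mm across, sticks out of it to -y, 10 mm above the board, 9 mm off the fence face. The head face stands 8 to 40 mm in front of the bracket, set anew each time, unmeasured: find it by feel.
- blank: Plain beech stick lying on the jig board, 18 mm (x) by 120 mm (y) by 20 mm high, 0.08 to 0.17 kg; starts 6 to 18 mm off the fence and up to 0.1 rad askew, short of the bridge. Origin: centre of its underside; +y is its nose (towards the stop), +x its fence side.
- blank_nose (a point): Corner of the blank at its nose end and fence side (x 9, y 60 mm in the blank's frame), half-way up.
- blank_tail (a point): Corner of the blank at its tail end and fence side (x 9, y -60 mm in the blank's frame), half-way up.
- stick: Plywood push stick, 0.12 kg, standing on the bench right or left of the jig: 12 mm thick sole, x -13 to 14, y -40 to 30 mm; upright handle, 18 mm (x, grip across this) by 46 mm (y -27 to 19), up to 61 mm; cheek: an arm in front of the sole, x -13 to 0, y 30 to 100 mm. Origin: on the underside below the handle. In use its axes lie along the jig's. Gripped, it yields 1 mm per 2 to 6 N.
- tape: Bystander: roll of masking tape lying flat, 102 mm across, 24 mm high, at the side of the jig where the stick is not.
- mug: Bystander: green mug, 96 mm high, behind the jig.
- jar: Bystander: clear jar with a red lid, 65 mm across, 99 mm high, behind the jig.
- stick_notch (a point): Inner corner of the stick's notch (x 0, y 30 mm from the stick's origin, 6 mm above its underside). From here the heel (the sole's front edge) runs 14 mm to +x and pushes the blank's tail end towards +y; the cheek's face runs 70 mm to +y and presses the blank's side towards the fence (+x).
There are look-alikes about, which are no part of the job. Of the things like the stick, leave any that is turquoise; of the rest the larger one is meant.

How it is judged (in metres and radians):
On the way, in this order (a step that is already met when the one before it is completed fails the run):
1. the stick is held by the robot, off the bench (contact force between the fingers and stick above 2 N and height (world z) of stick above 0.01 m), for 0.2 s.
2. before its nose comes within 25 mm of the bridge, the blank is pressed flat against the fence with the stick (both ends within 2 mm, more than 1 N) (x of each of blank_nose, blank_tail in the frame of fence above -0.002 m and y of blank_nose in the frame of fence below 0.02 m and contact force between blank and fence above 1 N and contact force between stick and blank above 1 N), for 0.15 s.
3. the blank is pressed home with the stick: more than 4 N on the stop and more than 1 N on the fence, for 0.3 s (contact force between blank and screw_c0 above 4 N and contact force between blank and fence above 1 N and contact force between stick and blank above 2 N and x of each of blank_tail, blank_nose in the frame of fence above -0.002 m), for 0.3 s.
At the end, for the whole second after the job is handed in: The blank lies flat and still on the board, its nose within 2 mm of the stop screw head (screw_c0, 6 mm thick) and both ends of its side within 2 mm of the fence; the stick stands upright and still on the bench top, off the jig board (y of screw_c0 in the frame of blank below 0.065 m and x of each of blank_nose, blank_tail in the frame of fence above -0.002 m and angle between blank's own z axis and vertical below 0.05 rad and linear speed of each of blank, stick below 0.01 m/s and height (world z) of stick between -0.005 and 0.005 m and angle between stick's own z axis and vertical below 0.08 rad); the robot touches nothing.
It fails at once if the blank has been fed on towards the bridge (its nose within 25 mm of it, or under it) with an end more than 4 mm off the fence (y of blank_nose in the frame of fence above 0.02 m and x of any of blank_nose, blank_tail in the frame of fence below -0.004 m).
It fails at once if the blank is pressed on the fence with more than 22 N (contact force between blank and fence above 22 N).
It fails at once if the blank is pressed on the stop with more than 22 N (contact force between blank and screw_c0 above 22 N).
It fails at once if the hand or arm touches the blank (contact force between any of the fingers, the arm and blank above 0.5 N).
It fails at once if a bystander is moved more than 30 mm (distance of any of tape, mug, jar from where it was at the start of the episode above 0.03 m).
It also fails if it takes over 72 s, if anything falls off the work surface, if the arm or the gripper's body presses on something with over 40 N, if the wrist force passes 120 N, or if a joint passes its speed limit or range.

### The arm

A 6-joint arm with a two-finger parallel gripper is mounted at the origin on a cart in front of the work surface, level with it; the furniture and walls round the work are solid. World frame = base frame: x ahead of the robot, y to its left, z up, the work surface at z = 0. Lengths are in mm, angles in rad, forces in N, time in s.
With the tool pointing down it reaches from about 275 to 1000 mm from the base axis. Payload 8.4 kg.
Tool frame: the origin (TCP) lies midway between the tips of the shut fingers; the grasp point (between the pads) lies 19 mm behind it; z points along the fingers, y is the line along which they close (so a half turn about z gives the same grasp; the last joint's range is limited). The gripper opens to 85 mm and grips with 20 to 120 N. Pads are 22 mm wide; open, the fingers measure 114 mm over their backs; the gripper's body (76 mm by 85 mm) begins 54 mm behind the grasp point. The pads swing forward as they close: fully open they stand 13 mm farther back than shut.
Start: joints at [-1.266, 0.353, 1.633, -0, 1.155, -0.002], TCP at [188.755, -595.818, 231.281] pointing down, gripper open.
Joint ranges: [-2.63, 2.63], [-0.92, 2.1], [0.06, 2.66], [-1.3, 4.44], [0, 2.69], [-3.02, 3.02]. Speed limits (rad/s): [2.22, 2.22, 2.79, 3.14, 3.14, 3.14].

### API

Orientations are given as [roll, pitch, yaw] about the fixed x, y, z axes, in that order (R = Rz(yaw) Ry(pitch) Rx(roll)).
In Python, from rig import telemetry, optics, r gives the robot as it stands.
- The arm moves only by the tool play_rows, never from a script. Its arguments are lists of equal length, an entry for each row: "dp": the shift along the tool's x, y, z in units of 40 mm (1.0 is 40 mm), a list of three; "rot": the turn, a rotation vector about the tool's x, y, z in units of 6 degrees (1.0 is 6 degrees), a list of three. In form: {"dp": [[tx, ty, tz], ...], "rot": [[ax, ay, az], ...]}. A call has 1 to 5 rows; each row is the pose to reach, as a shift and turn from the pose commanded when the call began, along the tool's axes at that moment; what a row does not reach only later rows make up. A row lasts 1/12 s, in which the tool goes at most 41.7 mm and 7.16 degrees, less where a joint would pass 70% of its speed; a pose out of reach is approached as far as the arm can. A call with a gripper value outside its range is refused whole. "fingers" is the opening, from 0 (shut) to 1 (fully open), set as the call begins (left out, the last holds). The fingers move at their own pace and stop on an object; "grip_force" is the grip in N (left out, the last holds). Time passes only in rows, so rows that repeat a pose let the fingers close. It gives the time, the measured TCP pose, the force, the opening and the grip force at its end, in the units of the state.
- telemetry.sense(): the state, without advancing time (a new reading comes with each control period).
- optics.grab_frame(name): name is "scene" or "top" or "wrist"; returns a dict with "color" (420x560x3 uint8, red, green, blue), "mtx" (3x3 intrinsics, pixels), "R" (3x3) and "t" (3): a world point X has camera coordinates R X + t; the wrist camera has in their place "mount" (4x4, takes a point from camera to tool coordinates, whose origin is the TCP and whose axes are the flange's). Camera axes: x right, y down, z forward; pixel columns grow to the right and rows downward; lengths in mm; the calibration is good to about 2 mm. A picture is of the moment at which its call begins: read the wrist's pose just before it. There is no depth.
- r.sign_off(): hands the job in; it is judged then, once.
The state is a dict: "clock": time; "qpos": joint angles; "qvel": joint speeds; "joint_efforts": joint torques, N m; "eef_pos": TCP position; "tcp_rot": TCP orientation; "contact_force": force on the tool from outside, world axes, zero at the start; "wrist_torque": the same for the moment, N m; "opening": opening from 0.0 (shut) to 1.0 (fully open); "grasp_force": force on a finger pad.
Only numpy, scipy, OpenCV 4.12 (cv2) and the standard library are available. Lean on these libraries where they do the work, as an engineer would, in place of code of your own. Each camera call takes 0.05 s, during which the arm holds its last target. There are 200 camera calls.

## Working session

There is one attempt and no reset: what is moved stays moved. The work goes in short steps, Python scripts to look and compute and a tool call to move; the robot and the scene stay as the last step left them, time stands still between calls to the robot, and variables do not carry over. Pictures are saved under pics/ and viewed, at most 10 in all, crops included, and the job is handed in when it is done.

Besides the shell and the picture viewer there is one more tool, called after ">>>" in YAML: its name, and indented under it one key for each argument. play_rows: Moves the arm, as the interface text tells. Its arguments: {"type":"object","properties":{"dp":{"type":"array"},"rot":{"type":"array"},"fingers":{"type":"number"},"grip_force":{"type":"number"}},"required":["dp","rot"]}

```bash
ls; mkdir -p pics; python3 - <<'E'
from rig import telemetry, optics, r
import cv2,pickle
s=telemetry.sense();print(s)
f={n:optics.grab_frame(n) for n in("scene","top")}
pickle.dump(f,open('f.pkl','wb'))
for n in f:
    cv2.imwrite(f'pics/{n}0.png',f[n]["color"][:,:,::-1]); print(n,f[n]["mtx"],f[n]["R"],f[n]["t"])
E
```

```text
pics
{'clock': 0.0, 'qpos': array([-1.26640544e+00,  3.53640381e-01,  1.63414081e+00,  2.03328116e-05,
        1.15518916e+00, -2.45660710e-03]), 'qvel': array([-0.00138964, -0.00035386, -0.00307854, -0.00235125, -0.00069736,
        0.00111994]), 'joint_efforts': array([-6.84583320e-04, -6.05260348e+01, -3.42070949e+01, -4.70024600e-05,
        9.19270824e-03, -1.44426231e-06]), 'eef_pos': array([ 188.61400933, -595.3612755 ,  230.56367138]), 'tcp_rot': array([-3.14021501e+00, -2.19749762e-05,  3.06839257e-01]), 'contact_force': array([0.71199916, 0.09203624, 0.47654746]), 'wrist_torque': array([0.02382529, 0.05677378, 0.05007358]), 'grasp_force': 0.0, 'opening': 0.9955476938072485}
scene [[543.19842711   0.         279.06599694]
 [  0.         543.19842711 219.9929055 ]
 [  0.           0.           1.        ]] [[ 0.57520075 -0.8178907  -0.01410325]
 [-0.41020824 -0.2734864  -0.87001977]
 [ 0.70772403  0.50622129 -0.49281508]] [-367.50257596  250.54655956 1371.72571722]
top [[540.67303033   0.         269.58665539]
 [  0.         540.67303033 203.88057068]
 [  0.           0.           1.        ]] [[ 0.00718014 -0.99992756 -0.00966001]
 [-0.99106525 -0.0058292  -0.13325049]
 [ 0.13318453  0.01053046 -0.99103531]] [ -50.77871333  568.99416362 1657.85520017]
```

View pics/top0.png

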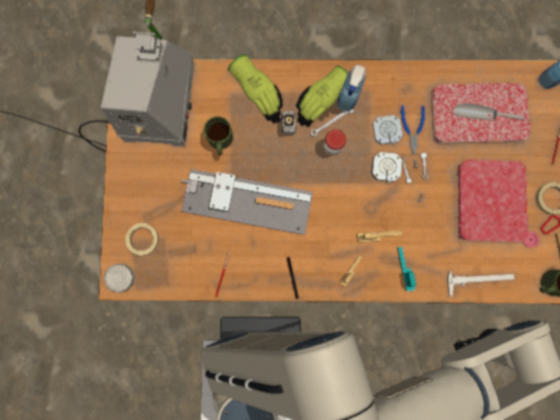

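View pics/scene0.png

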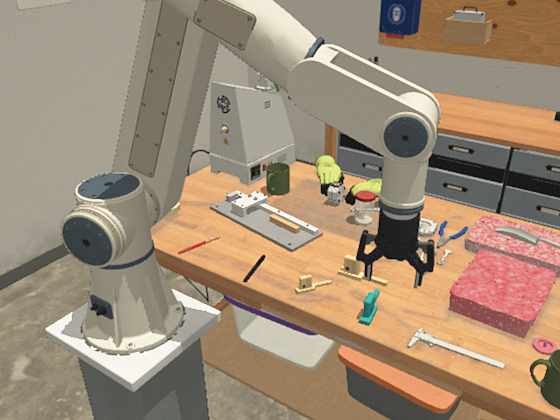

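Top view: the jig is at about (248,203), with the stop at its left end (190,185), so feed is world +y and the fence is on the far (+x) side. The blank is at (275,203). Stick candidates are A (380,236), B (350,271), which is shorter, and the turquoise one (405,268), which is excluded. A looks larger, so I'll check it in a close crop.

```bash
cat > h.py <<'E'
import numpy as np,cv2,pickle
from scipy.spatial.transform import Rotation as Ro
def ray(f,uv,z,pose=None):
    uv=np.atleast_2d(np.float64(uv)); K=f["mtx"]
    d=np.c_[(uv-K[:2,2])/[K[0,0],K[1,1]],np.ones(len(uv))]
    if pose is None: c=-f["R"].T@f["t"]; d=d@f["R"]
    else:
        p,e=pose; T=Ro.from_euler('xyz',e).as_matrix(); m=np.array(f["mount"])
        c=T@m[:3,3]+p; d=d@(T@m[:3,:3]).T
    return c+d*((np.array(z)-c[2])/d[:,2])[:,None]
def proj(f,X,pose=None):
    X=np.atleast_2d(np.float64(X))
    if pose is None: q=X@f["R"].T+f["t"]
    else:
        p,e=pose; T=Ro.from_euler('xyz',e).as_matrix(); m=np.array(f["mount"])
        q=((X-p)@T-m[:3,3])@m[:3,:3]
    q=q@f["mtx"].T; return q[:,:2]/q[:,2:]
E
python3 - <<'E'
from h import *
f=pickle.load(open('f.pkl','rb'));t=f['top']
for n,uv,z in [('A ends',[(358,238),(401,234)],6),('B',[(345,283),(361,258)],6),('jig corners',[(189,173),(311,194),(305,232),(183,212)],12),('bridge',[(213,173),(236,178),(229,210),(208,206)],50),('blank',[(257,200),(294,206)],32)]:
    print(n,ray(t,uv,z).round())
a=t['color'][220:295,335:420];b=t['color'][160:245,175:320]
cv2.imwrite('pics/c1.png',np.vstack([cv2.resize(a,(725,350),interpolation=2)[:, :, ::-1][:250*2],cv2.resize(b,(725,240))[:,:,::-1]]))
E
```

```text
A ends [[ 466. -327.    6.]
 [ 480. -463.    6.]]
B [[ 325. -285.    6.]
 [ 403. -336.    6.]]
jig corners [[ 671.  213.   12.]
 [ 605. -179.   12.]
 [ 484. -159.   12.]
 [ 545.  229.   12.]]
bridge [[664. 131.  50.]
 [649.  59.  50.]
 [548.  79.  50.]
 [560. 145.  50.]]
blank [[ 582.   -7.   32.]
 [ 564. -124.   32.]]
```

View pics/c1.png

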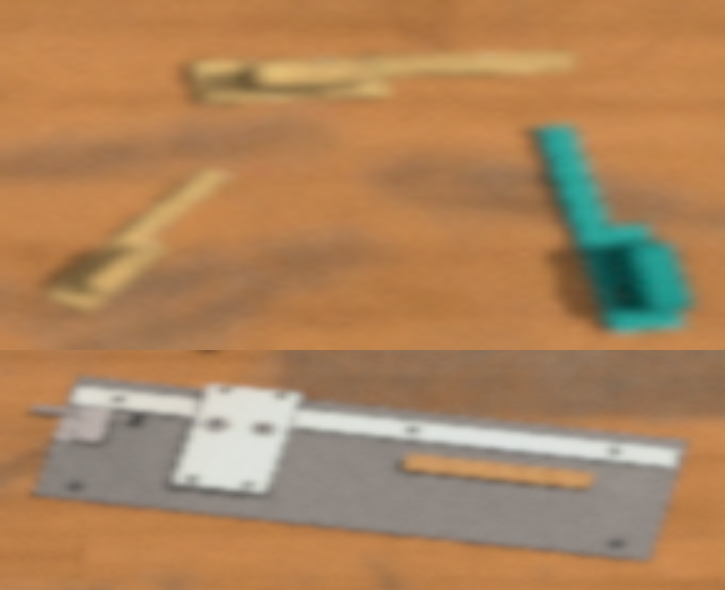

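The crop shows A (top) is 136 mm long by rays, matching the 140 mm given. B is a small copy. So A is the stick, with its cheek pointing to world −y. I'll go over the jig first for a closer look.

>>> play_rows:
  dp:
    - [0.8,-0.7,-0.3]
    - [1.6,-1.4,-0.5]
    - [2.4,-2.1,-0.7]
    - [3.2,-2.8,-0.9]
    - [3.9,-3.5,-1.0]
  rot:
    - [0,0,0]
    - [0,0,0]
    - [0,0,0]
    - [0,0,0]
    - [0,0,0]

```text
clock: 0.52
eef_pos: [293.4, -418.6, 271.1]
tcp_rot: [3.141, -0.0, 0.306]
contact_force: [1.5, -0.7, -1.0]
opening: 0.995
grasp_force: 0.0
```

>>> play_rows:
  dp:
    - [0.7,-0.7,-0.2]
    - [1.4,-1.4,-0.4]
    - [2.1,-2.1,-0.6]
    - [2.8,-2.8,-0.8]
    - [3.5,-3.5,-1.0]
  rot:
    - [0,0,0]
    - [0,0,0]
    - [0,0,0]
    - [0,0,0]
    - [0,0,0]

```text
clock: 0.93
eef_pos: [384.0, -242.3, 310.9]
tcp_rot: [-3.141, 0.0, 0.307]
contact_force: [0.2, -0.5, 0.3]
opening: 1.002
grasp_force: 0.0
```

>>> play_rows:
  dp:
    - [0.7,-0.7,-0.2]
    - [1.4,-1.4,-0.4]
    - [2.1,-2.1,-0.6]
    - [2.8,-2.8,-0.8]
    - [3.5,-3.5,-1.0]
  rot:
    - [0,0,0]
    - [0,0,0]
    - [0,0,0]
    - [0,0,0]
    - [0,0,0]

```text
clock: 1.35
eef_pos: [475.3, -66.5, 351.0]
tcp_rot: [3.142, 0.0, 0.307]
contact_force: [0.7, -0.9, 0.6]
opening: 1.002
grasp_force: 0.0
```

```bash
python3 - <<'E'
from rig import telemetry, optics, r
import cv2,pickle
from h import *
s=telemetry.sense();f=optics.grab_frame('wrist');P=(s['eef_pos'],s['tcp_rot'])
pickle.dump((f,P),open('w1.pkl','wb'));print(P,s['clock'],s['contact_force'],f['mtx'],f['mount'])
cv2.imwrite('pics/w1.png',f['color'][:,:,::-1])
E
```

```text
(array([475.28248007, -66.47376286, 350.9835274 ]), array([3.14158414e+00, 1.00503045e-04, 3.06909421e-01])) 1.35 [ 0.68105542 -0.90793994  0.64426535] [[294.54462764   0.         279.87982633]
 [  0.         294.54462764 210.38237681]
 [  0.           0.           1.        ]] [[-7.06634752e-04 -9.44610262e-01 -3.28193471e-01  8.34082708e+01]
 [ 9.99999532e-01 -4.50610832e-04 -8.56149892e-04 -2.44268763e-02]
 [ 6.60840441e-04 -3.28193922e-01  9.44610138e-01 -1.44391139e+02]
 [ 0.00000000e+00  0.00000000e+00  0.00000000e+00  1.00000000e+00]]
```

View pics/w1.png

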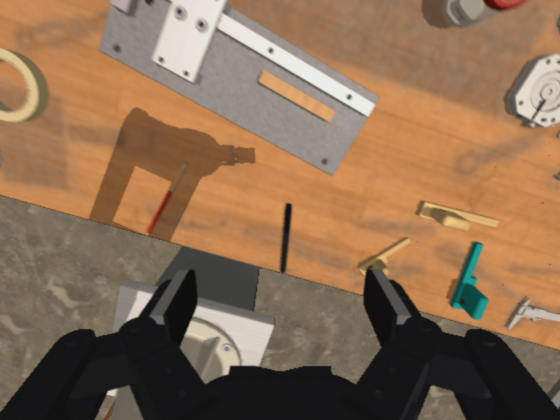

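Wrist view: the jig is at upper left, with the blank at (297,97) and the fence end at (370,105). The stick is at (455,215). I'll go lower and line up with the jig for a finer measurement.

>>> play_rows:
  dp:
    - [0.4,-0.2,0.9]
    - [0.8,-0.5,1.8]
    - [1.3,-0.8,2.7]
    - [1.7,-1.0,3.6]
    - [2.1,-1.3,4.5]
  rot:
    - [0,0,0.9]
    - [0,0,1.8]
    - [0,0,2.7]
    - [0,0,3.6]
    - [0,0,4.5]

```text
clock: 1.82
eef_pos: [539.8, 7.0, 168.9]
tcp_rot: [3.141, -0.0, -0.169]
contact_force: [0.0, -0.2, -0.2]
opening: 1.003
grasp_force: 0.0
```

>>> play_rows:
  dp:
    - [0,0,0]
  rot:
    - [0,0,0]

```text
clock: 1.9
eef_pos: [536.8, 8.5, 163.6]
tcp_rot: [3.141, 0.01, -0.169]
contact_force: [-2.6, -0.4, -0.4]
opening: 0.996
grasp_force: 0.0
```

```bash
python3 - <<'E'
from rig import telemetry, optics, r
import cv2,pickle
from h import *
s=telemetry.sense();f=optics.grab_frame('wrist');P=(s['eef_pos'],s['tcp_rot'])
pickle.dump((f,P),open('w2.pkl','wb'));print(P,s['clock'],s['contact_force'])
cv2.imwrite('pics/w2.png',cv2.resize(f['color'][:290,:,::-1],(800,414),interpolation=2))
E
```

```text
(array([536.83031497,   8.52755697, 163.62997424]), array([ 3.1406355 ,  0.00952903, -0.16904854])) 1.9 [-2.63584464 -0.39041143 -0.42169496]
```

View pics/w2.png

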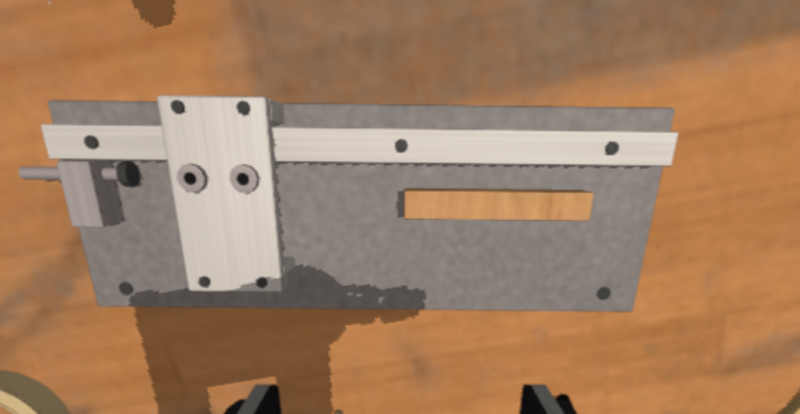

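The jig is seen square on: fence rail at rows 128–163 (right end at column 675), blank at columns 404–592 and rows 190–220, black screw head at (128,173), bridge at columns 160–282. I'll grab settled frames and measure.

```bash
cat > mj.py <<'E'
from rig import telemetry, optics, r
from h import *
def shot(n='wrist'):
    s=telemetry.sense();f=optics.grab_frame(n);return f,(s['eef_pos'],s['tcp_rot'])
if __name__=='__main__':
    shot();f,P=shot();pickle.dump((f,P),open('w3.pkl','wb'));print(P)
    hsv=cv2.cvtColor(f['color'],cv2.COLOR_RGB2HSV)
    # blank: orange inside board region
    m=((hsv[...,1]>90)&(hsv[...,2]>90)).astype('u1');m[:120]=0;m[165:]=0;m[:,:270]=0;m[:,430:]=0
    c=max(cv2.findContours(m,0,1)[0],key=cv2.contourArea)[:,0]
    print('blank px bbox',cv2.boundingRect(c)); box=cv2.boxPoints(cv2.minAreaRect(ray(f,c,32)[:,:2].astype('f4')))
    print('blank box',box.round(1), [np.linalg.norm(box[i]-box[i-1]).round(1) for i in range(4)])
    # fence white mask
    w=((hsv[...,1]<40)&(hsv[...,2]>165)).astype('u1');w[125:]=0;w[:,:200]=0;w[:,490:]=0
    c=max(cv2.findContours(w,0,1)[0],key=cv2.contourArea)[:,0];print('fence px',cv2.boundingRect(c))
    box=cv2.boxPoints(cv2.minAreaRect(ray(f,c,28)[:,:2].astype('f4')));print(box.round(1),[np.linalg.norm(box[i]-box[i-1]).round(1) for i in range(4)])
    b=(hsv[...,2]<75).astype('u1');b=b[105:140,70:110]
    n,l,st,ce=cv2.connectedComponentsWithStats(b);print('head',[(st[i],ce[i]+[70,105]) for i in range(1,n) if st[i][4]>20])
    print('head face px->', ray(f,[(92,121)],22))
    cv2.imwrite('pics/w3.png',np.hstack([cv2.resize(f['color'][85:165,20:110,::-1],(450,400),interpolation=2),cv2.resize(f['color'][80:160,430:500,::-1],(350,400),interpolation=2)]))
E
python3 mj.py
```

```text
(array([538.32718021,   6.78010684, 169.11277914]), array([ 3.14077157,  0.00406256, -0.16164547]))
blank px bbox (281, 134, 130, 23)Traceback (most recent call last):
  File "mj.py", line 11, in <module>
    print('blank px bbox',cv2.boundingRect(c)); box=cv2.boxPoints(cv2.minAreaRect(ray(f,c,32)[:,:2].astype('f4')))
                                                                                  ~~~^^^^^^^^
  File "h.py", line 6, in ray
    if pose is None: c=-f["R"].T@f["t"]; d=d@f["R"]
                        ~^^^^^
KeyError: 'R'
```

```bash
sed -i -E 's/ray\(f,c,(32|28)\)/ray(f,c,\1,P)/; s/,22\)\)/,22,P))/' mj.py; python3 mj.py
```

```text
(array([539.84993253,   6.02227785, 171.86511469]), array([ 3.14158887e+00, -1.24243072e-03, -1.62800907e-01]))
blank px bbox (281, 136, 128, 23)
blank box [[ 557.1 -119.9]
 [ 576.1 -123.3]
 [ 597.7   -5. ]
 [ 578.7   -1.5]] [np.float32(120.3), np.float32(19.3), np.float32(120.3), np.float32(19.3)]
fence px (200, 95, 265, 27)
[[ 582.6 -172.5]
 [ 601.9 -176. ]
 [ 645.9   63.4]
 [ 626.6   66.9]] [np.float32(243.4), np.float32(19.6), np.float32(243.4), np.float32(19.6)]
head [(array([ 18,  12,  15,  17, 212], dtype=int32), array([ 95.01886792, 124.95283019]))]
head face px-> [[640.04112097 171.44291701  22.        ]]
```

View pics/w3.png

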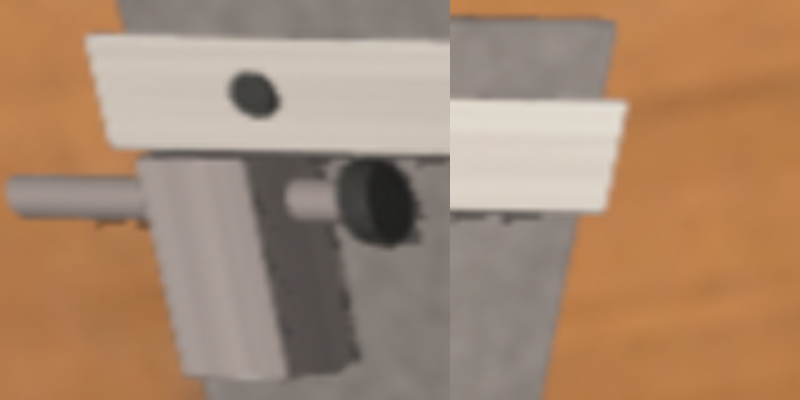

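Right dimensions: blank 120.3 × 19.3, fence 19.6 wide. Fence frame: origin (618.7, 24.2), yaw −0.182; the blank is 15 mm off the fence and parallel, nose at y −32. The head face is at about y 141. Now to the stick.

>>> play_rows:
  dp:
    - [0,0.9,0]
    - [-0.1,1.8,0.1]
    - [-0.1,2.7,0.1]
    - [-0.2,3.6,0.2]
    - [-0.2,4.5,0.2]
  rot:
    - [0,0,1.0]
    - [0,0,2.0]
    - [0,0,3.0]
    - [0,0,4.0]
    - [0,0,5.0]

```text
clock: 2.57
eef_pos: [501.3, -172.0, 164.5]
tcp_rot: [-3.141, -0.003, -0.693]
contact_force: [0.9, 0.4, 0.4]
opening: 1.003
grasp_force: 0.0
```

>>> play_rows:
  dp:
    - [0.4,0.8,0.1]
    - [0.9,1.6,0.2]
    - [1.3,2.3,0.3]
    - [1.7,3.0,0.4]
    - [2.1,3.7,0.5]
  rot:
    - [0,0,1.15]
    - [0,0,2.3]
    - [0,0,3.45]
    - [0,0,4.6]
    - [0,0,5.75]

```text
clock: 2.98
eef_pos: [472.6, -340.4, 145.0]
tcp_rot: [-3.139, -0.003, -1.297]
contact_force: [0.2, 0.7, -0.1]
opening: 1.002
grasp_force: 0.0
```

>>> play_rows:
  dp:
    - [0,0,0]
    - [0,0,0]
    - [0,0,0]
    - [0,0,0]
  rot:
    - [0,0,1.0]
    - [0,0,1.6]
    - [0,0,1.6]
    - [0,0,1.6]

```text
clock: 3.32
eef_pos: [473.1, -338.4, 144.4]
tcp_rot: [-3.14, -0.002, -1.456]
contact_force: [0.6, -0.6, 0.3]
opening: 0.998
grasp_force: 0.0
```

```bash
python3 - <<'E'
from mj import *
f,P=shot();pickle.dump((f,P),open('w4.pkl','wb'));print(P)
cv2.imwrite('pics/w4.png',cv2.resize(f['color'][:300,:,::-1],(800,429),interpolation=2))
E
```

```text
(array([ 473.05911687, -338.40490731,  144.39333511]), array([-3.13966898e+00, -1.79679585e-03, -1.45585333e+00]))
```

View pics/w4.png

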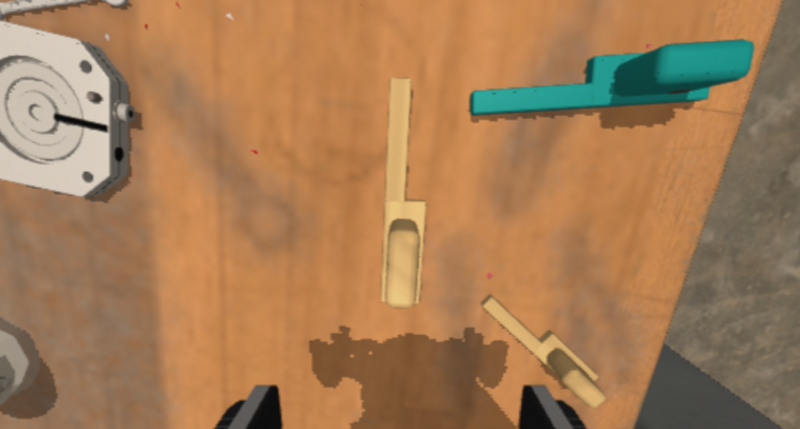

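The stick is at (400,190): arm tip at (400,78), notch at about (407,202), handle top at (402,250)–(402,305). The small copy (545,350) and the turquoise one (610,80) lie clear of it.

```bash
python3 - <<'E'
from h import *
f,P=pickle.load(open('w4.pkl','rb'))
k=1.4286
n=['tipL','tipR','notchR(x14,y30)','notch','soleBL','soleBR']
p=ray(f,np.array([(391,78),(411,79),(425,202),(406,202),(382,303),(417,306)])/k,12,P)
print(dict(zip(n,p[:,:2].round(1).tolist())))
hsv=cv2.cvtColor(f['color'],cv2.COLOR_RGB2HSV);print(hsv[70:72,282],hsv[100,240],hsv[190,281])
m=((hsv[...,0]>17)&(hsv[...,0]<32)&(hsv[...,1]>60)&(hsv[...,2]>100)).astype('u1');m[215:]=0;m[:,:230]=0;m[:,320:]=0
c=max(cv2.findContours(m,0,1)[0],key=cv2.contourArea)[:,0];print(cv2.boundingRect(c),cv2.contourArea(c))
# arm edges in rows 60..135
w=[]
for r0 in range(62,134,6):
    u=np.where(m[r0])[0]; w.append([u.min(),r0]); w.append([u.max()+1,r0])
q=ray(f,w,12,P)[:,:2]; L,R=q[::2],q[1::2]
for e in(L,R): 
    v=np.polyfit(e[:,1],e[:,0],1);print('x=a*y+b',v, v[0]*-367+v[1])
print('rows',ray(f,[(281,c[:,1].min()),(281,c[:,1].max()+1)],12,P))
# handle top: z61
print('handle top front/back',ray(f,np.array([(388,225),(419,225),(403,222),(402,307)])/k,61,P).round(1))
E
```

```text
{'tipL': [491.7, -464.6], 'tipR': [480.0, -465.4], 'notchR(x14,y30)': [462.3, -396.0], 'notch': [474.5, -394.6], 'soleBL': [482.9, -324.2], 'soleBR': [458.4, -324.8]}
[[ 18 121 221]
 [ 18 122 221]] [ 14 152 189] [ 18 122 220]
(267, 55, 31, 160) 2834.5
x=a*y+b [-5.43358748e-02  4.65784685e+02] 485.72595096874545
x=a*y+b [-5.46273079e-02  4.54563624e+02] 474.61184612547356
rows [[ 485.59900718 -464.9903166    12.        ]
 [ 469.09574669 -322.71929152   12.        ]]
handle top front/back [[ 483.9 -386.4   61. ]
 [ 467.3 -388.4   61. ]
 [ 476.  -389.    61. ]
 [ 470.9 -340.5   61. ]]
```

Stick measured: notch at (475.2, −394.6), origin (473.5, −364.6), yaw −3.087; the lengths of 70 and 70 mm match. Now descending onto the handle.

>>> play_rows:
  dp:
    - [0.25,0.02,0.7]
    - [0.51,0.05,1.4]
    - [0.51,0.05,2.1]
    - [0.51,0.05,2.5]
    - [0.51,0.05,2.9]
  rot:
    - [0,0,0.2]
    - [0,0,0.4]
    - [0,0,0.58]
    - [0,0,0.58]
    - [0,0,0.58]

```text
clock: 3.78
eef_pos: [473.2, -357.7, 25.9]
tcp_rot: [3.141, 0.0, -1.516]
contact_force: [-0.4, -1.2, 0.6]
opening: 0.996
grasp_force: 0.0
```

>>> play_rows:
  dp:
    - [0,0,0]
    - [0,0,0]
  rot:
    - [0,0,0]
    - [0,0,0]

```text
clock: 3.95
eef_pos: [473.2, -357.6, 26.7]
tcp_rot: [3.141, 0.001, -1.516]
contact_force: [-0.4, 0.1, 0.2]
opening: 1.0
grasp_force: 0.0
```

>>> play_rows:
  dp:
    - [0,0,0]
    - [0,0,0]
    - [0,0,0]
    - [0,0,0]
    - [0,0,0]
  rot:
    - [0,0,0]
    - [0,0,0]
    - [0,0,0]
    - [0,0,0]
    - [0,0,0]
  fingers: 0
  grip_force: 80

```text
clock: 4.37
eef_pos: [473.6, -358.2, 27.4]
tcp_rot: [-3.141, -0.001, -1.518]
contact_force: [-0.1, 0.1, 0.3]
opening: 0.298
grasp_force: 0.0
```

>>> play_rows:
  dp:
    - [0,0,0]
    - [0,0,0]
    - [0,0,0]
    - [0,0,0]
    - [0,0,0]
  rot:
    - [0,0,0]
    - [0,0,0]
    - [0,0,0]
    - [0,0,0]
    - [0,0,0]

```text
clock: 4.78
eef_pos: [473.5, -358.2, 27.1]
tcp_rot: [-3.141, -0.0, -1.518]
contact_force: [-0.1, 0.0, 5.6]
opening: 0.2
grasp_force: 79.1
```

>>> play_rows:
  dp:
    - [0,0,-0.2]
    - [0,0,-0.6]
    - [0,0,-1.2]
    - [0,0,-1.8]
    - [0,0,-2.3]
  rot:
    - [0,0,0]
    - [0,0,0]
    - [0,0,0]
    - [0,0,0]
    - [0,0,0]

```text
clock: 5.2
eef_pos: [473.1, -358.0, 120.2]
tcp_rot: [3.142, 0.0, -1.519]
contact_force: [1.2, 0.2, -1.4]
opening: 0.197
grasp_force: 78.2
```

>>> play_rows:
  dp:
    - [-0.8,-0.3,0]
    - [-1.8,-0.7,0]
    - [-2.8,-1.1,0]
    - [-3.8,-1.5,0]
    - [-4.6,-1.9,0]
  rot:
    - [0,0,0]
    - [0,0,0]
    - [0,0,0]
    - [0,0,0]
    - [0,0,0]

```text
clock: 5.62
eef_pos: [539.1, -168.2, 118.9]
tcp_rot: [3.141, 0.0, -1.519]
contact_force: [0.2, -0.2, -1.5]
opening: 0.201
grasp_force: 78.2
```

>>> play_rows:
  dp:
    - [0,0,0]
    - [0,0,0]
    - [0,0,0]
    - [0,0,0]
    - [0,0,0]
  rot:
    - [0,0,-0.9]
    - [0,0,-2]
    - [0,0,-3.1]
    - [0,0,-4.2]
    - [0,0,-5.3]

```text
clock: 6.03
eef_pos: [539.3, -169.9, 118.8]
tcp_rot: [3.141, 0.0, -0.957]
contact_force: [0.7, -0.0, -0.0]
opening: 0.196
grasp_force: 78.2
```

>>> play_rows:
  dp:
    - [0,0,0]
    - [0,0,0]
    - [0,0,0]
    - [0,0,0]
    - [0,0,0]
  rot:
    - [0,0,-1.1]
    - [0,0,-2.2]
    - [0,0,-3.3]
    - [0,0,-4.4]
    - [0,0,-5.5]

```text
clock: 6.45
eef_pos: [539.2, -170.2, 118.8]
tcp_rot: [3.142, 0.001, -0.382]
contact_force: [-0.1, -0.1, -2.1]
opening: 0.198
grasp_force: 78.2
```

>>> play_rows:
  dp:
    - [0,0,0]
    - [0,0,0]
    - [0,0,0]
    - [0,0,0]
    - [0,0,0]
  rot:
    - [0,0,-1.1]
    - [0,0,-2.2]
    - [0,0,-3.3]
    - [0,0,-4.4]
    - [0,0,-5.5]

```text
clock: 6.87
eef_pos: [539.2, -170.2, 118.8]
tcp_rot: [-3.141, 0.001, 0.194]
contact_force: [0.2, -0.5, -1.4]
opening: 0.199
grasp_force: 78.2
```

>>> play_rows:
  dp:
    - [0,0,0]
    - [0,0,0]
    - [0,0,0]
    - [0,0,0]
    - [0,0,0]
  rot:
    - [0,0,-1.1]
    - [0,0,-2.2]
    - [0,0,-3.3]
    - [0,0,-4.4]
    - [0,0,-5.5]

```text
clock: 7.28
eef_pos: [539.2, -170.2, 118.8]
tcp_rot: [-3.141, 0.0, 0.77]
contact_force: [0.1, 0.0, -1.5]
opening: 0.198
grasp_force: 78.2
```

>>> play_rows:
  dp:
    - [0,0,0]
    - [0,0,0]
    - [0,0,0]
    - [0,0,0]
    - [0,0,0]
  rot:
    - [0,0,-1.1]
    - [0,0,-2.2]
    - [0,0,-3.3]
    - [0,0,-4.4]
    - [0,0,-5.3]

```text
clock: 7.7
eef_pos: [539.2, -170.2, 118.8]
tcp_rot: [-3.141, 0.0, 1.325]
contact_force: [0.5, -0.8, -1.7]
opening: 0.196
grasp_force: 78.2
```

>>> play_rows:
  dp:
    - [0,0,0]
    - [0,0,0]
    - [0,0,0]
  rot:
    - [0,0,-0.6]
    - [0,0,-0.6]
    - [0,0,-0.6]

```text
clock: 7.95
eef_pos: [539.3, -170.2, 118.8]
tcp_rot: [-3.141, -0.0, 1.38]
contact_force: [-0.5, 0.7, -1.4]
opening: 0.206
grasp_force: 78.2
```

```bash
python3 - <<'E'
from mj import *
f,P=shot();pickle.dump((f,P),open('w5.pkl','wb'));print(P)
# expected stick points, tool frame offset
T=Ro.from_euler('xyz',P[1]).as_matrix()
for n,v in dict(notch=(36.4,0,15.1),tip0=(106.4,0,15.1),tip13=(106.4,-13,15.1),heel=(36.4,14,15.1)).items():
    print(n,(proj(f,P[0]+T@np.array(v),P)*1.4286).round(0))
cv2.imwrite('pics/w5.png',cv2.resize(f['color'][:,:,::-1],(800,600),interpolation=2))
E
```

```text
(array([ 539.33027058, -170.20194119,  118.76986072]), array([-3.14130880e+00, -4.10673801e-05,  1.38007740e+00]))
notch [[403. 282.]]
tip0 [[403.  85.]]
tip13 [[365.  85.]]
heel [[438. 282.]]
```

View pics/w5.png

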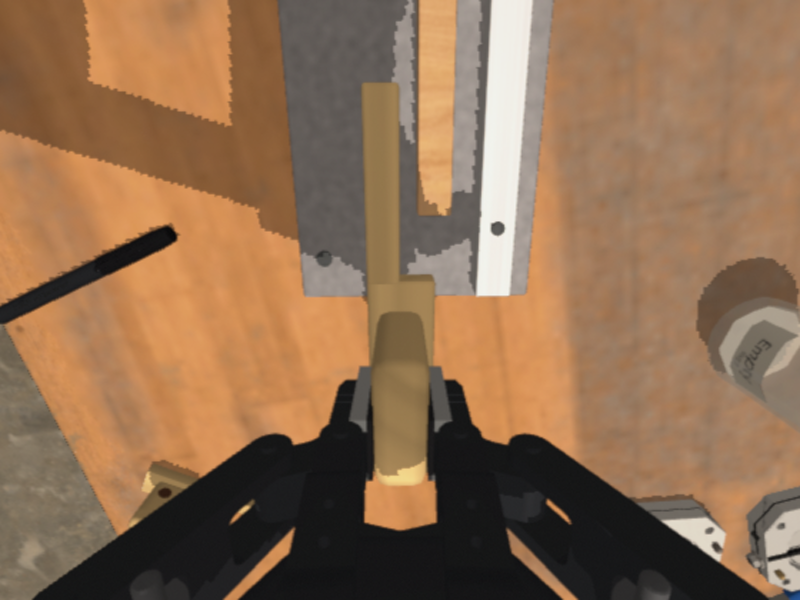

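The stick sits square in the hand, within about 1.5 mm of prediction: tip (380,84), notch (401,281), heel to (434,280). The blank's tail is at (435,213), ahead and to the fence side, and the path down is clear.

>>> play_rows:
  dp:
    - [0.1,0,0.5]
    - [0.2,0,1.0]
    - [0.2,0,1.4]
    - [0.2,0,1.7]
    - [0.2,0,1.85]
  rot:
    - [0,0,-0.09]
    - [0,0,-0.09]
    - [0,0,-0.09]
    - [0,0,-0.09]
    - [0,0,-0.09]

```text
clock: 8.42
eef_pos: [540.2, -162.1, 43.2]
tcp_rot: [-3.14, -0.0, 1.391]
contact_force: [-0.2, -0.1, -1.8]
opening: 0.199
grasp_force: 78.2
```

>>> play_rows:
  dp:
    - [0,0,0]
    - [0,0,0]
    - [0,0,0]
  rot:
    - [0,0,0]
    - [0,0,0]
    - [0,0,0]

```text
clock: 8.67
eef_pos: [541.7, -162.7, 45.5]
tcp_rot: [3.14, 0.0, 1.391]
contact_force: [-0.8, 0.5, -1.4]
opening: 0.2
grasp_force: 78.2
```

```bash
cat > st.py <<'E'
from rig import telemetry
import numpy as np
y=-.1817;A=np.array([[np.cos(y),np.sin(y)],[-np.sin(y),np.cos(y)]])
s=telemetry.sense();p=A@(s['eef_pos'][:2]-[618.7,24.2])
print('t',s['clock'],'notch fence',(p+[-1,36.4]).round(1),'under z',(s['eef_pos'][2]-27.1).round(1),'F fence',(A@s['contact_force'][:2]).round(1),s['contact_force'][2].round(1),'yaw-err',(s['tcp_rot'][2]-1.3891).round(4))
E
python3 st.py
```

```text
t 8.6667 notch fence [ -43.  -161.3] under z 18.4 F fence [-0.8  0.4] -1.4 yaw-err 0.0021
```

>>> play_rows:
  dp:
    - [0,0,0.08]
    - [0,0.1,0.08]
    - [0,0.2,0.08]
    - [0,0.3,0.08]
    - [0,0.38,0.08]
  rot:
    - [0,0,0.02]
    - [0,0,0.02]
    - [0,0,0.02]
    - [0,0,0.02]
    - [0,0,0.02]

```text
clock: 9.08
eef_pos: [556.7, -165.3, 41.7]
tcp_rot: [3.141, 0.0, 1.39]
contact_force: [-0.2, 0.3, -0.4]
opening: 0.2
grasp_force: 78.2
```

>>> play_rows:
  dp:
    - [0,0.04,0]
    - [0,0.08,0]
    - [0,0.12,0]
    - [0,0.16,0]
    - [0,0.2,0]
  rot:
    - [0,0,0]
    - [0,0,0]
    - [0,0,0]
    - [0,0,0]
    - [0,0,0]

```text
clock: 9.5
eef_pos: [563.9, -166.5, 41.4]
tcp_rot: [-3.141, -0.0, 1.39]
contact_force: [-0.8, -1.0, -0.7]
opening: 0.198
grasp_force: 78.2
```

```bash
python3 st.py
```

```text
t 9.5 notch fence [ -20.5 -161.1] under z 14.3 F fence [-0.6 -1.1] -0.7 yaw-err 0.0005
```

>>> play_rows:
  dp:
    - [0,0.02,0]
    - [0,0.04,0]
    - [0,0.06,0]
    - [0,0.08,0]
    - [0,0.08,0]
  rot:
    - [0,0,0]
    - [0,0,0]
    - [0,0,0]
    - [0,0,0]
    - [0,0,0]

```text
clock: 9.92
eef_pos: [566.8, -167.1, 41.4]
tcp_rot: [-3.141, -0.0, 1.39]
contact_force: [-1.1, -0.2, -1.0]
opening: 0.201
grasp_force: 78.3
```

```bash
python3 st.py
```

```text
t 9.9167 notch fence [ -17.4 -161.1] under z 14.3 F fence [-1.1 -0.4] -1.0 yaw-err 0.0005
```

>>> play_rows:
  dp:
    - [0,0.02,0]
    - [0,0.04,0]
    - [0,0.05,0]
    - [0,0.05,0]
    - [0,0.05,0]
  rot:
    - [0,0,0]
    - [0,0,0]
    - [0,0,0]
    - [0,0,0]
    - [0,0,0]

```text
clock: 10.33
eef_pos: [567.2, -167.2, 41.1]
tcp_rot: [-3.138, -0.0, 1.39]
contact_force: [-6.8, -0.3, 1.8]
opening: 0.202
grasp_force: 78.7
```

```bash
python3 st.py
```

```text
t 10.3333 notch fence [ -17.1 -161.1] under z 14.0 F fence [-6.6 -1.5] 1.8 yaw-err 0.001
```

>>> play_rows:
  dp:
    - [0,0,0]
    - [0,0,0]
    - [0,0,0]
  rot:
    - [0,0,0]
    - [0,0,0]
    - [0,0,0]

```text
clock: 10.58
eef_pos: [567.2, -167.2, 41.1]
tcp_rot: [-3.138, -0.0, 1.39]
contact_force: [-6.4, 0.6, 2.8]
opening: 0.195
grasp_force: 78.7
```

```bash
python3 st.py; cat > flat.py <<'E'
from mj import *
from st import A
f,P=shot();pickle.dump((f,P),open('w6.pkl','wb'))
hsv=cv2.cvtColor(f['color'],cv2.COLOR_RGB2HSV)
for r0 in range(2,150,12):
    h=hsv[r0,270:400].astype(int)
    o=np.where((h[:,1]>90)&(h[:,0]<22))[0]; w=np.where((h[:,1]<45)&(h[:,2]>150))[0]
    if len(o)<3 or len(w)<3: continue
    u=o[np.r_[np.diff(o)>3,True]][0]+271; v=w.min()+270
    a=A@(ray(f,[(u,r0+.5)],32,P)[0,:2]-[618.7,24.2]); b=A@(ray(f,[(v,r0+.5)],28,P)[0,:2]-[618.7,24.2])
    print(r0,u,v,'blank edge',a.round(1),'fence edge',b.round(1))
E
python3 flat.py
```

```text
t 10.5833 notch fence [ -17.1 -161.1] under z 14.0 F fence [-6.4 -0.5] 2.8 yaw-err 0.001
t 10.5833 notch fence [ -17.1 -161.1] under z 14.0 F fence [-6.4 -0.5] 2.8 yaw-err 0.001
2 319 320 blank edge [ -0.2 -69.2] fence edge [  0.7 -68. ]
14 319 319 blank edge [  0.  -73.7] fence edge [  0.5 -72.7]
26 318 319 blank edge [ -0.2 -78.4] fence edge [  0.7 -77.5]
38 318 318 blank edge [  0.  -83.2] fence edge [  0.4 -82.4]
50 317 318 blank edge [ -0.3 -88.1] fence edge [  0.7 -87.4]
62 317 318 blank edge [ -0.  -93.1] fence edge [  0.9 -92.6]
74 316 317 blank edge [ -0.3 -98.3] fence edge [  0.6 -97.9]
86 316 317 blank edge [-1.000e-01 -1.035e+02] fence edge [   0.8 -103.3]
98 316 316 blank edge [ 1.000e-01 -1.089e+02] fence edge [   0.6 -108.8]
110 315 316 blank edge [-1.000e-01 -1.145e+02] fence edge [   0.8 -114.5]
122 315 315 blank edge [ 1.000e-01 -1.201e+02] fence edge [   0.5 -120.3]
134 314 315 blank edge [  -0.2 -126. ] fence edge [   0.8 -126.3]
146 314 315 blank edge [   0.  -131.9] fence edge [   1.  -132.4]
```

Blank is flat on the fence (edge x within ±0.3 over its length) at 6.5 N. Feeding now.

>>> play_rows:
  dp:
    - [0.05,0,0]
    - [0.1,0,0]
    - [0.17,0,0]
    - [0.25,0,0]
    - [0.35,0,0]
  rot:
    - [0,0,0]
    - [0,0,0]
    - [0,0,0]
    - [0,0,0]
    - [0,0,0]

```text
clock: 11.05
eef_pos: [569.5, -154.0, 40.8]
tcp_rot: [-3.138, 0.001, 1.39]
contact_force: [-7.0, -2.6, -1.3]
opening: 0.199
grasp_force: 78.6
```

```bash
python3 st.py
```

```text
t 11.05 notch fence [ -17.2 -147.7] under z 13.7 F fence [-6.4 -3.9] -1.3 yaw-err 0.001
```

>>> play_rows:
  dp:
    - [0.12,0,0]
    - [0.26,0,0]
    - [0.4,0,0]
    - [0.55,0,0]
    - [0.7,0,0]
  rot:
    - [0,0,0]
    - [0,0,0]
    - [0,0,0]
    - [0,0,0]
    - [0,0,0]

```text
clock: 11.47
eef_pos: [574.5, -126.2, 40.8]
tcp_rot: [-3.138, 0.001, 1.39]
contact_force: [-6.6, -3.3, -1.0]
opening: 0.203
grasp_force: 78.5
```

```bash
python3 st.py; python3 flat.py | tail -12 | awk 'NR%4==0'
```

```text
t 11.4667 notch fence [ -17.2 -119.5] under z 13.7 F fence [-5.9 -4.4] -1.0 yaw-err 0.001
50 318 319 blank edge [  0.  -46.5] fence edge [  0.9 -45.9]
98 316 317 blank edge [ -0.1 -67.3] fence edge [  0.9 -67.2]
146 314 315 blank edge [ -0.1 -90.3] fence edge [  0.8 -90.8]
```

>>> play_rows:
  dp:
    - [0.16,0,0]
    - [0.32,0,0]
    - [0.48,0,0]
    - [0.64,0,0]
    - [0.8,0,0]
  rot:
    - [0,0,0]
    - [0,0,0]
    - [0,0,0]
    - [0,0,0]
    - [0,0,0]

```text
clock: 11.93
eef_pos: [580.3, -94.8, 40.8]
tcp_rot: [-3.138, 0.001, 1.39]
contact_force: [-7.5, -2.5, -0.4]
opening: 0.2
grasp_force: 78.6
```

```bash
python3 st.py
```

```text
t 11.9333 notch fence [-17.3 -87.6] under z 13.7 F fence [-7.  -3.8] -0.4 yaw-err 0.001
```

>>> play_rows:
  dp:
    - [0.16,0,0]
    - [0.32,0,0]
    - [0.48,0,0]
    - [0.64,0,0]
    - [0.8,0,0]
  rot:
    - [0,0,0]
    - [0,0,0]
    - [0,0,0]
    - [0,0,0]
    - [0,0,0]

```text
clock: 12.35
eef_pos: [586.1, -63.4, 40.9]
tcp_rot: [-3.138, 0.001, 1.39]
contact_force: [-6.2, -3.5, -0.2]
opening: 0.197
grasp_force: 78.6
```

>>> play_rows:
  dp:
    - [0.14,0,0]
    - [0.28,0,0]
    - [0.42,0,0]
    - [0.56,0,0]
    - [0.7,0,0]
  rot:
    - [0,0,0]
    - [0,0,0]
    - [0,0,0]
    - [0,0,0]
    - [0,0,0]

```text
clock: 12.77
eef_pos: [591.0, -35.9, 40.8]
tcp_rot: [-3.138, 0.001, 1.39]
contact_force: [-6.7, -3.8, 0.7]
opening: 0.198
grasp_force: 78.6
```

```bash
python3 st.py; python3 - <<'E'
from h import *
from st import A
f,P=pickle.load(open('w3.pkl','rb'))
for z in(22,):
  print('head front px->fence',[(A@(q[:2]-[618.7,24.2])).round(1) for q in ray(f,[(99,125.6),(100,125.6),(102,125.6),(95,125)],z,P)])
E
```

```text
t 12.7667 notch fence [-17.4 -27.8] under z 13.7 F fence [-5.9 -5. ] 0.7 yaw-err 0.001
t 12.7667 notch fence [-17.4 -27.8] under z 13.7 F fence [-5.9 -5. ] 0.7 yaw-err 0.001
head front px->fence [array([ -9.7, 142.7]), array([ -9.7, 141.8]), array([ -9.7, 139.9]), array([ -9.3, 146.5])]
```

>>> play_rows:
  dp:
    - [0.12,0,0]
    - [0.24,0,0]
    - [0.38,0,0]
    - [0.52,0,0]
    - [0.66,0,0]
  rot:
    - [0,0,0]
    - [0,0,0]
    - [0,0,0]
    - [0,0,0]
    - [0,0,0]

```text
clock: 13.18
eef_pos: [595.8, -10.1, 40.8]
tcp_rot: [-3.138, 0.002, 1.39]
contact_force: [-6.1, -4.7, 0.6]
opening: 0.196
grasp_force: 78.6
```

>>> play_rows:
  dp:
    - [0.07,0,0]
    - [0.14,0,0]
    - [0.2,0,0]
    - [0.25,0,0]
    - [0.3,0,0]
  rot:
    - [0,0,0]
    - [0,0,0]
    - [0,0,0]
    - [0,0,0]
    - [0,0,0]

```text
clock: 13.6
eef_pos: [597.9, 1.6, 40.8]
tcp_rot: [-3.138, 0.002, 1.39]
contact_force: [-7.1, -3.8, 0.2]
opening: 0.2
grasp_force: 78.6
```

```bash
python3 st.py
```

```text
t 13.6 notch fence [-17.3  10.4] under z 13.7 F fence [-6.3 -5. ] 0.2 yaw-err 0.001
```

>>> play_rows:
  dp:
    - [0.03,0,0]
    - [0.06,0,0]
    - [0.09,0,0]
    - [0.12,0,0]
  rot:
    - [0,0,0]
    - [0,0,0]
    - [0,0,0]
    - [0,0,0]

```text
clock: 13.93
eef_pos: [598.8, 6.2, 40.9]
tcp_rot: [-3.138, 0.002, 1.39]
contact_force: [-6.6, -3.8, 0.1]
opening: 0.199
grasp_force: 78.6
```

```bash
python3 st.py
```

```text
t 13.9333 notch fence [-17.3  15.1] under z 13.8 F fence [-5.8 -4.9] 0.1 yaw-err 0.0009
```

>>> play_rows:
  dp:
    - [0.02,0,0]
    - [0.04,0,0]
    - [0.06,0,0]
    - [0.08,0,0]
  rot:
    - [0,0,0]
    - [0,0,0]
    - [0,0,0]
    - [0,0,0]

```text
clock: 14.27
eef_pos: [599.3, 9.3, 40.9]
tcp_rot: [-3.138, 0.002, 1.39]
contact_force: [-7.1, -4.3, 1.0]
opening: 0.197
grasp_force: 78.6
```

```bash
python3 st.py
```

```text
t 14.2667 notch fence [-17.4  18.3] under z 13.8 F fence [-6.2 -5.5] 1.0 yaw-err 0.001
```

>>> play_rows:
  dp:
    - [0.02,0,0]
    - [0.04,0,0]
    - [0.06,0,0]
    - [0.07,0,0]
  rot:
    - [0,0,0]
    - [0,0,0]
    - [0,0,0]
    - [0,0,0]

```text
clock: 14.6
eef_pos: [599.9, 12.1, 40.9]
tcp_rot: [-3.138, 0.002, 1.39]
contact_force: [-7.4, -3.5, 0.6]
opening: 0.199
grasp_force: 78.6
```

```bash
python3 st.py
```

```text
t 14.6 notch fence [-17.3  21.1] under z 13.8 F fence [-6.7 -4.8] 0.6 yaw-err 0.0009
```

>>> play_rows:
  dp:
    - [0.02,0,0]
    - [0.04,0,0]
    - [0.06,0,0]
    - [0.06,0,0]
  rot:
    - [0,0,0]
    - [0,0,0]
    - [0,0,0]
    - [0,0,0]

```text
clock: 14.93
eef_pos: [600.0, 12.8, 41.0]
tcp_rot: [-3.137, 0.004, 1.391]
contact_force: [-8.1, -13.3, 4.6]
opening: 0.199
grasp_force: 79.2
```

```bash
python3 st.py
```

```text
t 14.9333 notch fence [-17.4  21.8] under z 13.9 F fence [ -5.6 -14.5] 4.6 yaw-err 0.0018
```

Stop contact: about 14.5 N feed force, of which about 5 N is sliding friction, so roughly 10 N on the stop. Hold.

>>> play_rows:
  dp:
    - [0,0,0]
    - [0,0,0]
    - [0,0,0]
    - [0,0,0]
    - [0,0,0]
  rot:
    - [0,0,0]
    - [0,0,0]
    - [0,0,0]
    - [0,0,0]
    - [0,0,0]

```text
clock: 15.35
eef_pos: [599.9, 12.8, 41.0]
tcp_rot: [-3.137, 0.004, 1.391]
contact_force: [-8.7, -12.4, 4.1]
opening: 0.198
grasp_force: 79.2
```

>>> play_rows:
  dp:
    - [0,0,0]
    - [0,0,0]
    - [0,0,0]
  rot:
    - [0,0,0]
    - [0,0,0]
    - [0,0,0]

```text
clock: 15.6
eef_pos: [600.0, 12.8, 41.0]
tcp_rot: [-3.137, 0.004, 1.391]
contact_force: [-9.1, -13.4, 4.6]
opening: 0.198
grasp_force: 79.2
```

```bash
python3 st.py
```

```text
t 15.6 notch fence [-17.4  21.8] under z 13.9 F fence [ -6.6 -14.8] 4.6 yaw-err 0.0016
```

>>> play_rows:
  dp:
    - [-0.03,-0.01,0]
    - [-0.06,-0.022,0]
    - [-0.09,-0.034,0]
    - [-0.09,-0.034,0]
  rot:
    - [0,0,0]
    - [0,0,0]
    - [0,0,0]
    - [0,0,0]

```text
clock: 15.93
eef_pos: [599.7, 11.9, 41.2]
tcp_rot: [-3.14, -0.0, 1.389]
contact_force: [-5.1, 0.3, -1.7]
opening: 0.2
grasp_force: 78.3
```

```bash
python3 st.py
```

```text
t 15.9333 notch fence [-17.5  20.8] under z 14.1 F fence [-5.  -0.6] -1.7 yaw-err 0.0004
```

>>> play_rows:
  dp:
    - [0,-0.04,0]
    - [-0.01,-0.08,0]
    - [-0.02,-0.14,0]
    - [-0.05,-0.22,0]
    - [-0.08,-0.3,0]
  rot:
    - [0,0,0]
    - [0,0,0]
    - [0,0,0]
    - [0,0,0]
    - [0,0,0]

```text
clock: 16.35
eef_pos: [588.2, 10.8, 41.7]
tcp_rot: [3.141, -0.0, 1.39]
contact_force: [-0.4, -0.2, -1.6]
opening: 0.198
grasp_force: 78.4
```

```bash
python3 st.py; python3 flat.py; python3 - <<'E'
from h import *
f,P=pickle.load(open('w6.pkl','rb'))
cv2.imwrite('pics/w6.png',cv2.resize(f['color'][:,:,::-1],(800,600),interpolation=2))
E
```

```text
t 16.35 notch fence [-28.6  17.7] under z 14.6 F fence [-0.4 -0.3] -1.6 yaw-err 0.0007
t 16.35 notch fence [-28.6  17.7] under z 14.6 F fence [-0.4 -0.3] -1.6 yaw-err 0.0007
2 339 284 blank edge [ -2.5 109.9] fence edge [-27.  111.1]
```

View pics/w6.png

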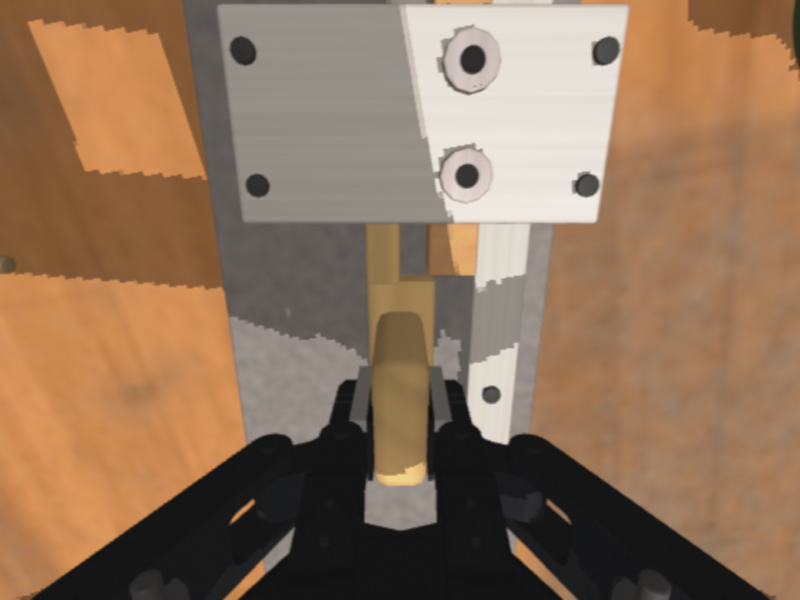

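The blank's tail (452,273) lies flush with the fence and the stick is free of it. I'll draw the stick straight back out, then carry it off the jig.

>>> play_rows:
  dp:
    - [-0.3,0,0]
    - [-0.9,0,0]
    - [-1.7,0,0]
    - [-2.6,0,0]
    - [-3.5,0,0]
  rot:
    - [0,0,0]
    - [0,0,0]
    - [0,0,0]
    - [0,0,0]
    - [0,0,0]

```text
clock: 16.82
eef_pos: [562.4, -128.6, 41.6]
tcp_rot: [3.141, 0.0, 1.391]
contact_force: [1.6, -0.6, -1.1]
opening: 0.197
grasp_force: 78.4
```

>>> play_rows:
  dp:
    - [-0.5,0,-0.3]
    - [-1.0,-0.1,-0.6]
    - [-1.6,-0.2,-0.7]
    - [-2.2,-0.3,-0.7]
    - [-2.8,-0.4,-0.7]
  rot:
    - [0,0,0]
    - [0,0,0]
    - [0,0,0]
    - [0,0,0]
    - [0,0,0]

```text
clock: 17.23
eef_pos: [526.5, -236.1, 70.1]
tcp_rot: [3.14, 0.0, 1.389]
contact_force: [-0.1, -0.5, -0.7]
opening: 0.196
grasp_force: 78.4
```

>>> play_rows:
  dp:
    - [-0.6,-0.1,0]
    - [-1.2,-0.2,0]
    - [-1.8,-0.3,0]
    - [-2.3,-0.4,0]
    - [-2.6,-0.45,0]
  rot:
    - [0,0,0]
    - [0,0,0]
    - [0,0,0]
    - [0,0,0]
    - [0,0,0]

```text
clock: 17.65
eef_pos: [489.3, -335.7, 69.6]
tcp_rot: [3.141, 0.001, 1.388]
contact_force: [-0.4, 1.1, -1.1]
opening: 0.199
grasp_force: 78.4
```

>>> play_rows:
  dp:
    - [0,0,0]
    - [0,0,0]
    - [0,0,0]
  rot:
    - [0,0,0]
    - [0,0,0]
    - [0,0,0]

```text
clock: 17.9
eef_pos: [490.5, -332.7, 69.4]
tcp_rot: [-3.141, -0.0, 1.389]
contact_force: [0.0, 0.3, -1.1]
opening: 0.202
grasp_force: 78.4
```

>>> play_rows:
  dp:
    - [0,0,0.3]
    - [0,0,0.6]
    - [0,0,0.85]
    - [0,0,0.98]
    - [0,0,1.04]
  rot:
    - [0,0,0]
    - [0,0,0]
    - [0,0,0]
    - [0,0,0]
    - [0,0,0]

```text
clock: 18.32
eef_pos: [489.6, -332.0, 27.0]
tcp_rot: [-3.138, -0.002, 1.39]
contact_force: [-10.2, 9.1, 36.7]
opening: 0.201
grasp_force: 83.6
```

>>> play_rows:
  dp:
    - [0,0,0.01]
    - [0,0,0.02]
    - [0,0,0.02]
  rot:
    - [0,0,0]
    - [0,0,0]
    - [0,0,0]

```text
clock: 18.57
eef_pos: [489.9, -332.3, 27.2]
tcp_rot: [-3.14, -0.001, 1.39]
contact_force: [-2.9, 6.0, 9.9]
opening: 0.201
grasp_force: 80.3
```

>>> play_rows:
  dp:
    - [0,0,-0.02]
    - [0,0,-0.02]
    - [0,0,-0.02]
    - [0,0,-0.02]
  rot:
    - [0,0,0]
    - [0,0,0]
    - [0,0,0]
    - [0,0,0]

```text
clock: 18.9
eef_pos: [490.4, -333.2, 27.5]
tcp_rot: [-3.141, -0.0, 1.39]
contact_force: [-0.3, -0.1, -1.7]
opening: 0.199
grasp_force: 78.6
```

>>> play_rows:
  dp:
    - [0,0,0]
    - [0,0,0]
    - [0,0,0]
    - [0,0,0]
    - [0,0,0]
  rot:
    - [0,0,0]
    - [0,0,0]
    - [0,0,0]
    - [0,0,0]
    - [0,0,0]
  fingers: 1

```text
clock: 19.32
eef_pos: [490.5, -333.3, 27.9]
tcp_rot: [3.141, 0.0, 1.39]
contact_force: [0.6, -0.5, -0.4]
opening: 0.889
grasp_force: 0.0
```

>>> play_rows:
  dp:
    - [0,0,0]
    - [0,0,0]
    - [0,0,0]
    - [0,0,0]
    - [0,0,0]
  rot:
    - [0,0,0]
    - [0,0,0]
    - [0,0,0]
    - [0,0,0]
    - [0,0,0]

```text
clock: 19.73
eef_pos: [490.5, -333.2, 27.9]
tcp_rot: [3.142, -0.0, 1.39]
contact_force: [-0.4, 0.3, 0.7]
opening: 1.002
grasp_force: 0.0
```

>>> play_rows:
  dp:
    - [0,0,-0.4]
    - [0,0,-1.0]
    - [0,0,-1.8]
    - [0,0,-2.6]
    - [0,0,-3.4]
  rot:
    - [0,0,0]
    - [0,0,0]
    - [0,0,0]
    - [0,0,0]
    - [0,0,0]

```text
clock: 20.15
eef_pos: [490.1, -333.0, 165.1]
tcp_rot: [-3.141, -0.0, 1.39]
contact_force: [0.0, -0.4, 0.2]
opening: 0.999
grasp_force: 0.0
```

```bash
python3 - <<'E'
from mj import *
f,P=shot();g,_=shot('top')
cv2.imwrite('pics/end.png',np.hstack([cv2.resize(f['color'][:,:,::-1],(400,300)),cv2.resize(g['color'][155:260,170:310+110,::-1],(400,300),interpolation=2)]))
E
```

```text
(no output)
```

View pics/end.png

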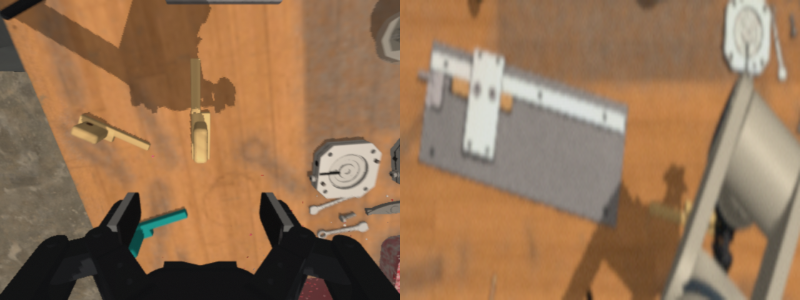

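The stick stands upright off the jig at (200,130). The blank is flush with the fence under the bridge. I'll check the tail position from the frame after release, then hand in.

```bash
python3 - <<'E'
from h import *
from st import A
f,P=pickle.load(open('w6.pkl','rb'))
print('tail after release',[(A@(q[:2]-[618.7,24.2])).round(1) for q in ray(f,np.array([(475,274),(430,274)])/1.4286,32,P)],'pressed home ~21.3-21.8')
E
```

```text
t 20.25 notch fence [ -59.5 -339.7] under z 142.3 F fence [ 1.  -0.2] 0.4 yaw-err 0.0005
tail after release [array([-0.3, 22.7]), array([-17.4,  22.7])] pressed home ~21.3-21.8
```

```bash
python3 -c "
from rig import r
print(r.sign_off())"
```

```text
the job is handed in; nothing more can be done
None
```

The job is handed in, with no verdict returned: I fed the blank home along the fence, pressed it at about 10 N on the stop and 6.5 N on the fence, then drew the stick back and stood it upright on the bench off the jig; after release the blank still measured flat and home.

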